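Unlock the sample shuttle and send the can to the reader

ROBOT

A 6-joint arm with a two-finger parallel gripper is mounted at the origin on a cart in front of the work surface, level with it; the furniture and walls round the work are solid. World frame = base frame: x ahead of the robot, y to its left, z up, the work surface at z = 0. Lengths are in m, angles in degrees, forces in N, time in s.
With the tool pointing down it reaches from about 0.375 to 0.9 m from the base axis. Payload 3.1 kg.
Tool frame: the origin (TCP) lies at the very end of the fingers, on their centre line; the grasp point (between the pads) lies 19 mm behind it; z points along the fingers, y is the line along which they close (so a half turn about z gives the same grasp; the last joint's range is limited). The gripper opens to 87 mm and grips with 3 to 60 N. Pads are 19 mm wide; open, the fingers measure 117 mm over their backs; the gripper's body (75 mm by 190 mm) begins 51 mm behind the grasp point.
Start: joints at [62.137, 30.224, 82.088, -0, 67.689, -10.227], TCP at [0.189, 0.596, 0.223] pointing down, gripper open.
Joint ranges: [-176.69, 176.69], [-43.24, 126.21], [12.49, 139.97], [-82, 262], [0, 151.66], [-163.58, 163.58]. Speed limits (degrees/s): [159.86, 159.86, 180, 180, 180, 180].

INTERFACE

Orientations are given as a 3x3 rotation matrix whose columns are the frame's x, y, z axes.
In Python, from rig import bot gives the robot as it stands.
- The arm moves only by the tool move_arm, never from a script. Its argument "increments" is a list of rows, each an object with "xyz": the shift along the tool's x, y, z in mm, a list of three; "roll": the turn about the tool's z in rad; "grip": the opening in per cent of the stroke, from 0 (shut) to 100 (fully open). A call has 1 to 5 rows; each row shifts and turns the commanded pose from where the row before left it, along the tool's axes as they then stand; what a row does not reach is not made up. A row lasts 1/12 s, in which the tool goes at most 41.7 mm and 7.16 degrees, less where a joint would pass 70% of its speed; a pose out of reach is approached as far as the arm can. A call is refused whole if a number of a shift passes 41.7 or a number of a turn 0.125, either way. A call with a gripper value outside its range is refused whole. The fingers move at their own pace and stop on an object; the grip force is fixed at half the most. Time passes only in rows, so rows that do not move let the fingers close. It gives the time, the measured TCP pose, the force, the opening and the grip force at its end, in the units of the state.
- bot.read_state(): the state, without advancing time (a new reading comes with each control period).
- bot.capture(name): name is "scene" or "side" or "wrist"; returns (picture, depth): 384x512x3 uint8, red, green, blue; 384x512 float32, m along the optical axis (not along the pixel's ray), 0 where there is no reading.
- bot.camera_model(name): a dict with "intrinsics" (3x3 intrinsics, pixels), "rvec" (rotation vector, rad) and "tvec" (3), from world to camera coordinates, as OpenCV has them; the wrist camera has in their place "tool_from_camera" (4x4, takes a point from camera to tool coordinates, whose origin is the TCP and whose axes are the flange's). Camera axes: x right, y down, z forward; pixel columns grow to the right and rows downward; lengths in m; the calibration is good to about 2 mm. The wrist camera is an equidistant fisheye: a pixel r from the principal point sees the ray r / f radians off the axis. A picture is of the moment at which its call begins: read the wrist's pose just before it. camera_model takes no time and is no camera call.
- bot.hand_in(): hands the job in; it is judged then, once.
Trained networks look in the newest picture that a camera, given by its name, has taken for a name from the list of things; names that differ only in an ending like _2 or _b are one class to them, and where a whole thing is asked for, a point or a joint stands for the part that bears it (a point fixed in the world has none). Each returns a list of dicts, best first, with "conf" (0 to 1); they miss things now and then, are a little off and sometimes report something else, mostly with a low value. They report only what shows in the picture. A call takes as long as a camera call.
- bot.spot_in(label, camera): "at" ([x, y, z] in m, in the coordinates of the camera as it stood for that picture, good to about 4 mm: the middle of the surface that is visible of it).
- bot.trace(label, camera): "mask" (384x512 bool, what is visible of it).
The state is a dict: "time_s": time; "joint_positions": joint angles; "qvel": joint speeds; "tau": joint torques, N m; "position": TCP position; "tcp_rot": TCP orientation; "force": force on the tool from outside, world axes, zero at the start; "moment": the same for the moment, N m; "opening": opening from 0.0 (shut) to 1.0 (fully open); "grasp_force": force on a finger pad.
Only numpy, scipy, OpenCV 4.12 (cv2) and the standard library are available. Lean on these libraries where they do the work, as an engineer would, in place of code of your own. Each camera call takes 0.05 s, during which the arm holds its last target. There are 200 camera calls.

TASK

The carriage of the sample shuttle is locked by a spring pin with a red T-handle. Pull the T-handle straight up, turn it about 60 degrees to either side and let it down into the rest notch so that the pin stays out by itself, then let go of it; after that slide the carriage, by its black grip, all the way to the end stop beside the blue reader. Keep the sample can upright in its seat, leave the pin parked, and do not shift the other things on the bench.

Things in the scene. Friction and masses are not known exactly. Their poses are not given: they have to be found in the camera images.
- shuttle: fixture fixed to the bench: grey base plate 170 (x) x 380 (y) mm, 12 mm thick, with two guide rails. Origin on the bench surface, z up, level; position and yaw vary. The base spans y -205 to +175 mm. The carriage slides towards -y. The pin axis is at x = 0, y = +130 mm, on a bridge 122 (x) x 56 (y) mm, 54 mm high, with a notched steel collar on it, 66 mm across, top 86 mm up
- pull_grip (a point): middle of the red T-handle bar, on the pin axis. The bar is 72 mm long (point's x axis), 16 mm wide (y) and 18 mm high; with the pin down the bar lies along the shuttle's x axis to within about 0.1 rad, its middle 118 mm above the bench; below the bar a thin shaft leaves 23 mm free down to the collar
- pin_lift (a joint): lift of the spring pin, m: 0 down (carriage locked), 0.036 highest. Spring and weight pull down with 7 to 12 N. Its brass cross pin lies in a slot and can turn only when lifted above 0.025 (lift to about 0.031). Resting in a rest notch it reads about 0.020 (parked); on top of a ridge about 0.025 (not parked). The pin is clear of the carriage above 0.013
- pin_turn (a joint): turn of the T-handle about the vertical, rad, positive anticlockwise from above: about 0 when the pin is in its slot; rest notches at +1.05 and -1.05, each catching within about 0.15 rad; limits +-1.35. Turns easily
- carriage (a joint): travel of the carriage along the shuttle's -y axis, m: 0 where the pin locks it (1.5 mm play), 0.12 against the end stop. Slides with about 2 N of friction and stays where left
- push_grip (a point): middle of the upper part of the black grip that stands on the carriage: a fin 36 mm along the shuttle's x axis, 12 mm along y, from 40 to 87 mm above the bench; this point is 72 mm above the bench and 15 mm under the fin's top. It moves with the carriage; at carriage = 0 it is at x = -35, y = -10 mm in the shuttle's frame
- reader (a point): top of the blue reader box on the base plate, 77 mm up, at x = +104, y = -130 mm in the shuttle's frame
- end_stop (a point): middle of the top of the dark end stop, a bar 130 mm (x) x 14 mm (y), 38 mm high, at y = -198 mm in the shuttle's frame
- seat (a point): centre of the floor of the can's seat on the carriage, 34 mm above the bench: a white ring 60 mm across inside, 5 mm high. At x = +30 mm, y = -10 mm in the shuttle's frame at carriage = 0
- can: closed white sample can, 55 mm across, 41 mm high, standing loose in the seat; origin at the centre of its underside
- notebook: blue notebook, 205x148x15 mm; a bystander, origin at its underside
- brown_bottle: brown reagent bottle with black cap, 60 mm across, 118 mm high; a bystander, origin at its underside
- white_bottle: white reagent bottle, 60 mm across, 118 mm high; a bystander, origin at its underside
- flask: conical glass flask, 64 mm across, 104 mm high; a bystander, origin at its underside
- beaker: glass beaker, 56 mm across, 70 mm high; a bystander, origin at its underside
- wash_bottle: white squeeze bottle with red cap and spout, 66x109x186 mm; a bystander, origin at its underside
- tape: roll of tape, 66 mm across, 18 mm high; a bystander, origin at its underside

How it is judged (in metres and radians):
On the way, in this order (a step that is already met when the one before it is completed fails the run):
1. the pin is parked out in a rest notch and let go, the carriage still at its locked place (value of joint pin_lift between 0.017 and 0.0228 m and (value of joint pin_turn above 0.8 rad or value of joint pin_turn below -0.8 rad) and value of joint carriage below 0.006 m and contact force between the fingers and shuttle below 0.3 N), for 0.3 s.
2. the carriage is at the end stop (value of joint carriage above 0.115 m), for 0.2 s.
At the end, for the whole second after the job is handed in: The pin stands parked in a rest notch by itself (lift 0.017 to 0.0228 m, turned more than 0.8 rad to either side), the carriage is within 5 mm of the end stop (joint above 0.115), and the can stands at rest and upright (within 0.1 rad) in its seat (within 7 mm of its centre, 4 mm of its floor) (value of joint pin_lift between 0.017 and 0.0228 m and (value of joint pin_turn above 0.8 rad or value of joint pin_turn below -0.8 rad) and value of joint carriage above 0.115 m and horizontal distance between can and seat below 0.007 m and z of can in the frame of seat below 0.004 m and angle between can's own z axis and vertical below 0.1 rad and linear speed of can below 0.01 m/s); the robot touches nothing.
It fails at once if the can is tipped (over 0.35 rad) or leaves its seat (over 15 mm) (angle between can's own z axis and vertical above 0.35 rad or distance between can and seat above 0.015 m).
It fails at once if a bystander is shifted by more than 20 mm (distance of any of notebook, brown_bottle, white_bottle, flask, beaker, wash_bottle, tape from where it was at the start of the episode above 0.02 m).
It also fails if it takes over 46 s, if anything falls off the work surface, if the arm or the gripper's body presses on something with over 40 N, if the wrist force passes 120 N, or if a joint passes its speed limit or range.

## Working session

There is one attempt and no reset: what is moved stays moved. The work goes in short steps, Python scripts to look and compute and a tool call to move; the robot and the scene stay as the last step left them, time stands still between calls to the robot, and variables do not carry over. Pictures are saved under pics/ and viewed, at most 10 in all, crops included, and the job is handed in when it is done.

Besides the shell and the picture viewer there is one more tool, called as name(argument=value, ...), one argument or row to a line, values as JSON. move_arm: Moves the arm, as the interface text tells. Its arguments: {"type":"object","properties":{"increments":{"type":"array"}},"required":["increments"]}

```bash
mkdir -p pics
cat > h.py <<'E'
from rig import bot
import numpy as np, cv2
def cam2w(name,p):
    m=bot.camera_model(name); p=np.asarray(p,float)
    if name=='wrist':
        s=bot.read_state(); T=np.array(m['tool_from_camera']); q=T[:3,:3]@p+T[:3,3]
        return np.array(s['tcp_rot'])@q+np.array(s['position'])
    R=cv2.Rodrigues(np.array(m['rvec'],float))[0]
    return R.T@(p-np.array(m['tvec']).ravel())
E
python3 - <<'E'
from h import *
s=bot.read_state(); print(s['position'],np.round(s['tcp_rot'],3).tolist(),s['time_s'])
ims=[]
for c in ['scene','side']:
    im,d=bot.capture(c); ims.append(im)
    for l in ['pull_grip','push_grip','reader','end_stop','can','seat','wash_bottle','brown_bottle','white_bottle','flask','beaker','tape','notebook']:
        r=bot.spot_in(l,c)
        print(c,l,[(round(x['conf'],2),np.round(cam2w(c,x['at']),3).tolist()) for x in r[:2]])
cv2.imwrite('pics/a.png',cv2.cvtColor(cv2.resize(np.vstack(ims),(448,600) ) if 0 else cv2.resize(np.hstack(ims),(800,300)),cv2.COLOR_RGB2BGR))
E
```

```text
[0.1889628  0.59498068 0.22158887] [[-0.953, 0.303, -0.001], [0.303, 0.953, -0.002], [0.0, -0.002, -1.0]] 0.0
scene pull_grip []
scene push_grip [(0.64, [0.523, -0.031, 0.037]), (0.64, [0.484, -0.426, 0.113])]
scene reader [(0.84, [0.52, -0.072, 0.024])]
scene end_stop [(0.75, [0.525, -0.073, 0.022])]
scene can [(0.75, [0.658, 0.334, 0.074]), (0.7, [0.554, -0.045, 0.076])]
scene seat [(0.9, [0.521, -0.03, 0.033])]
scene wash_bottle [(0.91, [0.483, -0.431, 0.113])]
scene brown_bottle [(0.78, [0.657, 0.33, 0.071])]
scene white_bottle [(0.86, [0.619, 0.422, 0.067])]
scene flask [(0.64, [0.554, 0.108, 0.122])]
scene beaker [(0.73, [0.619, -0.363, 0.048])]
scene tape [(0.75, [0.364, -0.336, 0.018])]
scene notebook [(0.91, [0.393, 0.432, 0.019])]
side pull_grip []
side push_grip [(0.63, [0.514, -0.037, 0.028])]
side reader [(0.9, [0.526, -0.083, 0.025]), (0.73, [0.511, -0.036, 0.03])]
side end_stop [(0.88, [0.523, -0.082, 0.022]), (0.57, [0.565, 0.492, 0.036])]
side can [(0.75, [0.558, -0.052, 0.072])]
side seat [(0.63, [0.522, -0.081, 0.024]), (0.54, [0.363, -0.339, 0.02])]
side wash_bottle [(0.6, [0.487, -0.439, 0.101])]
side brown_bottle [(0.75, [0.663, 0.326, 0.057]), (0.6, [0.558, -0.053, 0.072])]
side white_bottle [(0.87, [0.62, 0.416, 0.059])]
side flask [(0.46, [0.563, 0.491, 0.037])]
side beaker [(0.9, [0.611, -0.372, 0.047])]
side tape [(0.65, [0.364, -0.336, 0.018])]
side notebook [(0.83, [0.392, 0.425, 0.011]), (0.67, [0.555, 0.102, 0.119])]
```

View pics/a.png

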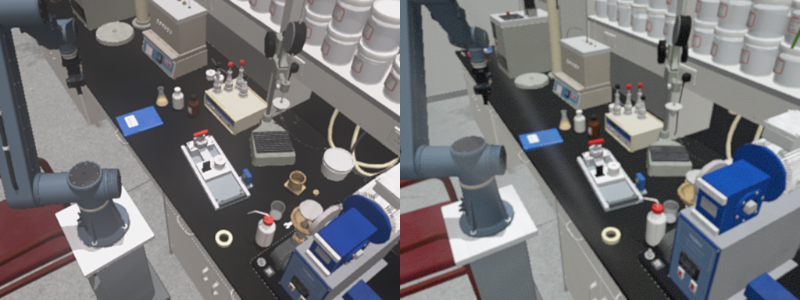

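The red T-handle is at scene px (200,133) and was labelled flask; its position is about (0.554, 0.105). The can is near (0.556, -0.05) and the shuttle's yaw is about -11°. Next I refine this from depth.

```bash
cat >> h.py <<'E'
def cloud(name):
    im,d=bot.capture(name); m=bot.camera_model(name); K=np.array(m['intrinsics'])
    v,u=np.nonzero(d>0); z=d[v,u]
    P=np.c_[(u-K[0,2])/K[0,0]*z,(v-K[1,2])/K[1,1]*z,z]
    R=cv2.Rodrigues(np.array(m['rvec'],float))[0]
    return (P-np.array(m['tvec']).ravel())@R, im[v,u].astype(int), im
E
python3 - <<'E'
from h import *
for c in ['scene','side']:
    P,C,im=cloud(c)
    roi=(abs(P[:,0]-.54)<.17)&(abs(P[:,1])<.26)
    red=roi&(C[:,0]>120)&(C[:,1]<70)&(C[:,2]<70)&(P[:,2]>.09)
    r=P[red]; print(c,'red',red.sum(),r.mean(0).round(3),r.min(0).round(3),r.max(0).round(3))
    (cc,sz,a)=cv2.minAreaRect((r[:,:2]*1000).astype(np.float32)); print(' rect',cc,sz,a)
    blue=roi&(C[:,2]>C[:,0]+50)&(P[:,2]>.02); b=P[blue]; print(' blue',blue.sum(),b.mean(0).round(3) if len(b) else 0, b.max(0).round(3))
    sel=roi&(P[:,2]>.007)&(P[:,2]<.016)&(C.min(1)>80)
    (cc,sz,a)=cv2.minAreaRect((P[sel][:,:2]*1000).astype(np.float32)); print(' base',sel.sum(),cc,sz,a)
    ct=roi&(P[:,2]>.068)&(P[:,2]<.082)&(C.min(1)>120)&(abs(P[:,1]+.05)<.05); print(' can',P[ct].mean(0).round(3),ct.sum())
    cv2.imwrite(f'pics/b_{c}.png',cv2.cvtColor(cv2.resize(im[140:290,200:340] if c=='scene' else im[160:300,200:340],None,fx=4,fy=4),cv2.COLOR_RGB2BGR))
E
```

```text
scene red 25 [0.546 0.105 0.122] [0.518 0.095 0.114] [0.583 0.12  0.128]
 rect (549.4121704101562, 103.04347229003906) (15.977930068969727, 67.15179443359375) 73.02286529541016
 blue 75 [ 0.612 -0.166  0.077] [ 0.626 -0.14   0.084]
 base 1439 (548.6344604492188, -25.5662841796875) (408.16754150390625, 208.15077209472656) 80.67138671875
 can [ 0.557 -0.037  0.075] 158
side red 80 [0.552 0.103 0.123] [0.518 0.091 0.11 ] [0.59  0.118 0.13 ]
 rect (553.4597778320312, 104.31871795654297) (21.13983154296875, 71.70154571533203) 81.5798110961914
 blue 170 [ 0.609 -0.177  0.058] [ 0.627 -0.142  0.08 ]
 base 1305 (581.9193115234375, -46.69036865234375) (380.5828857421875, 276.7076110839844) 80.6434097290039
 can [ 0.558 -0.041  0.073] 133
```

View pics/b_scene.png

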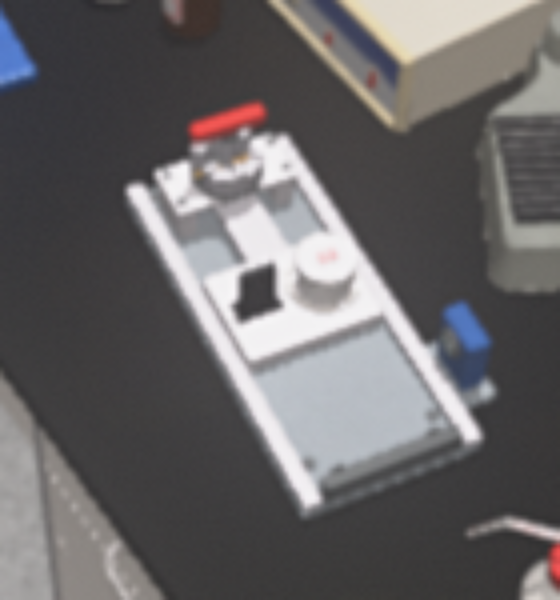

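The view shows the T-handle at crop px (228,120), the black fin at (258,290), the can at (325,265) and the reader at (465,345). Pin axis is about (0.553, 0.104) and yaw is about -9.3°. Moving above the handle.

move_arm(
  increments=[
    {"xyz":[-33,-24,0],"roll":0,"grip":100},
    {"xyz":[-33,-24,0],"roll":0,"grip":100},
    {"xyz":[-33,-24,0],"roll":0,"grip":100},
    {"xyz":[-33,-24,0],"roll":0,"grip":100},
    {"xyz":[-33,-24,0],"roll":0,"grip":100},
  ],
)

```text
time_s: 1.92
position: [0.3109, 0.4299, 0.2227]
tcp_rot: [[-0.953, 0.302, 0.0], [0.302, 0.953, 0.0], [-0.0, 0.0, -1.0]]
force: [0.7, 0.6, -0.2]
opening: 0.998
grasp_force: 0.0
```

move_arm(
  increments=[
    {"xyz":[-33,-24,0],"roll":0,"grip":100},
    {"xyz":[-33,-24,0],"roll":0,"grip":100},
    {"xyz":[-33,-24,0],"roll":0,"grip":100},
    {"xyz":[-33,-24,0],"roll":0,"grip":100},
    {"xyz":[-33,-24,0],"roll":0,"grip":100},
  ],
)

```text
time_s: 2.33
position: [0.4321, 0.2652, 0.2228]
tcp_rot: [[-0.953, 0.303, 0.001], [0.303, 0.953, 0.0], [-0.001, 0.0, -1.0]]
force: [-0.4, 0.5, 0.1]
opening: 0.996
grasp_force: 0.0
```

move_arm(
  increments=[
    {"xyz":[-33,-24,0],"roll":0,"grip":100},
    {"xyz":[-33,-24,0],"roll":0,"grip":100},
    {"xyz":[-33,-24,0],"roll":0,"grip":100},
    {"xyz":[0,0,0],"roll":-0.07,"grip":100},
    {"xyz":[0,0,0],"roll":-0.07,"grip":100},
  ],
)

```text
time_s: 2.75
position: [0.5057, 0.1658, 0.2226]
tcp_rot: [[-0.986, 0.169, 0.001], [0.169, 0.986, 0.0], [-0.001, 0.0, -1.0]]
force: [-0.6, 0.9, -0.2]
opening: 1.005
grasp_force: 0.0
```

```bash
cat >> h.py <<'E'
def wcloud():
    s=bot.read_state(); im,d=bot.capture('wrist'); m=bot.camera_model('wrist'); K=np.array(m['intrinsics']); T=np.array(m['tool_from_camera'])
    v,u=np.nonzero(d>0); z=d[v,u]; x=(u-K[0,2])/K[0,0]; y=(v-K[1,2])/K[1,1]; r=np.hypot(x,y)+1e-9
    k=np.tan(np.minimum(r,1.5))/r
    P=np.c_[x*k*z,y*k*z,z]; ok=r<1.3
    P=(P@T[:3,:3].T+T[:3,3])@np.array(s['tcp_rot']).T+np.array(s['position'])
    return P[ok], im[v,u].astype(int)[ok], im
E
python3 - <<'E'
from h import *
P,C,im=wcloud()
red=(C[:,0]>110)&(C[:,1]<80)&(C[:,2]<80)&(P[:,2]>.09)&(P[:,2]<.15)&(abs(P[:,0]-.553)<.06)&(abs(P[:,1]-.104)<.06)
r=P[red]; print(red.sum(),r.mean(0).round(4),r.min(0).round(3),r.max(0).round(3))
t=r[r[:,2]>.12]; print(len(t)); print(cv2.minAreaRect((t[:,:2]*1000).astype(np.float32)),t.mean(0))
blk=(C.max(1)<60)&(P[:,2]>.07)&(P[:,2]<.1)&(abs(P[:,0]-.496)<.04)&(abs(P[:,1]+.028)<.04)
if blk.sum()>5: print('fin',blk.sum(),P[blk].mean(0),cv2.minAreaRect((P[blk][:,:2]*1000).astype(np.float32)))
cv2.imwrite('pics/w1.png',cv2.cvtColor(im,cv2.COLOR_RGB2BGR))
E
```

```text
855 [0.5469 0.1134 0.1265] [0.518 0.099 0.116] [0.582 0.124 0.129]
844
((549.4495239257812, 112.15483093261719), (16.411813735961914, 64.00448608398438), 80.99546813964844) [0.54710195 0.11333015 0.12659398]
fin 248 [ 0.49547988 -0.0163424   0.07980217] ((496.42633056640625, -19.540863037109375), (11.366363525390625, 34.56440353393555), 77.39232635498047)
```

View pics/w1.png

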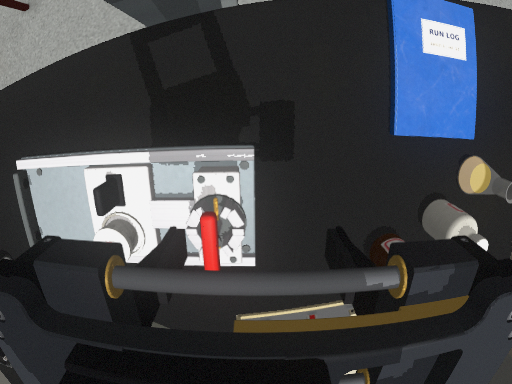

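The wrist picture shows the red bar at px (210,240), its lower end hidden by the gripper, and the fin at (108,192). Wrist and scene estimates differ by about 8 mm in y, so I move over the handle and measure again.

move_arm(
  increments=[
    {"xyz":[-27,-25,5],"roll":0,"grip":100},
    {"xyz":[-27,-25,10],"roll":0,"grip":100},
    {"xyz":[0,0,15],"roll":0,"grip":100},
    {"xyz":[0,0,0],"roll":0,"grip":100},
  ],
)

```text
time_s: 3.13
position: [0.5479, 0.1088, 0.1903]
tcp_rot: [[-0.985, 0.171, -0.004], [0.171, 0.985, 0.0], [0.004, -0.001, -1.0]]
force: [-0.8, 0.1, -0.5]
opening: 0.997
grasp_force: 0.0
```

Run:
```python
from h import *
print(bot.read_state()['position'])
P,C,im=wcloud()
red=(C[:,0]>110)&(C[:,1]<80)&(C[:,2]<80)&(P[:,2]>.12)&(P[:,2]<.15)&(abs(P[:,0]-.553)<.06)&(abs(P[:,1]-.104)<.06)
r=P[red]
print(len(r),cv2.minAreaRect((r[:,:2]*1000).astype(np.float32)),r.mean(0))
blk=(C.max(1)<60)&(P[:,2]>.075)&(P[:,2]<.1)&(abs(P[:,0]-.496)<.04)&(abs(P[:,1]+.024)<.04)
if blk.sum()>5: print('fin',blk.sum(),P[blk].mean(0),cv2.minAreaRect((P[blk][:,:2]*1000).astype(np.float32)))
cv2.imwrite('pics/w2.png',cv2.cvtColor(im,cv2.COLOR_RGB2BGR))
```

```text
[0.54788783 0.10877937 0.19034266]
1457 ((553.3300170898438, 111.02687072753906), (15.25716781616211, 69.97084045410156), 81.02360534667969) [0.5512909  0.111553   0.12686989]
fin 252 [ 0.49531761 -0.01695359  0.08278022] ((496.7122802734375, -19.744152069091797), (11.013106346130371, 33.754974365234375), 81.21250915527344)
```

View pics/w2.png

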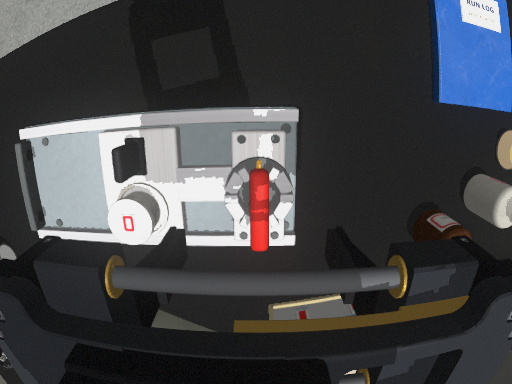

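The whole bar now shows, px (260,168)–(258,248), roughly midway between the fingers. Centre is (0.5533, 0.111), parallel to tool x. Descend and close.

move_arm(
  increments=[
    {"xyz":[-5,3,20],"roll":0,"grip":100},
    {"xyz":[0,0,35],"roll":0,"grip":100},
    {"xyz":[0,0,34],"roll":0,"grip":50},
    {"xyz":[0,0,0],"roll":0,"grip":0},
    {"xyz":[0,0,0],"roll":0,"grip":0},
  ],
)

```text
time_s: 3.6
position: [0.5521, 0.1132, 0.103]
tcp_rot: [[-0.986, 0.166, -0.004], [0.166, 0.986, 0.0], [0.004, -0.001, -1.0]]
force: [0.4, 0.7, 0.3]
opening: 0.854
grasp_force: 0.0
```

move_arm(
  increments=[
    {"xyz":[0,0,0],"roll":0,"grip":0},
    {"xyz":[0,0,0],"roll":0,"grip":0},
    {"xyz":[0,0,0],"roll":0,"grip":0},
    {"xyz":[0,0,0],"roll":0,"grip":0},
  ],
)

```text
time_s: 3.93
position: [0.555, 0.1123, 0.1054]
tcp_rot: [[-0.986, 0.167, 0.004], [0.167, 0.986, 0.0], [-0.003, 0.001, -1.0]]
force: [0.6, 0.4, 0.5]
opening: 0.557
grasp_force: 0.0
```

move_arm(
  increments=[
    {"xyz":[0,-1,3],"roll":0,"grip":0},
    {"xyz":[0,0,0],"roll":0,"grip":0},
    {"xyz":[0,0,0],"roll":0,"grip":0},
    {"xyz":[0,0,0],"roll":0,"grip":0},
    {"xyz":[0,0,0],"roll":0,"grip":0},
  ],
)

```text
time_s: 4.35
position: [0.5537, 0.1108, 0.1005]
tcp_rot: [[-0.986, 0.167, -0.0], [0.167, 0.986, -0.001], [0.0, -0.001, -1.0]]
force: [0.7, -0.8, 1.0]
opening: 0.207
grasp_force: 30.0
```

move_arm(
  increments=[
    {"xyz":[0,0,0],"roll":0,"grip":0},
    {"xyz":[0,0,0],"roll":0,"grip":0},
  ],
)

```text
time_s: 4.52
position: [0.5537, 0.1108, 0.1006]
tcp_rot: [[-0.986, 0.167, -0.0], [0.167, 0.986, -0.001], [0.0, -0.001, -1.0]]
force: [0.4, -2.1, 1.1]
opening: 0.211
grasp_force: 30.0
```

Gripped with 30 N. Lift 31 mm.

move_arm(
  increments=[
    {"xyz":[0,0,-7],"roll":0,"grip":0},
    {"xyz":[0,0,-8],"roll":0,"grip":0},
    {"xyz":[0,0,-8],"roll":0,"grip":0},
    {"xyz":[0,0,-8],"roll":0,"grip":0},
    {"xyz":[0,0,0],"roll":0,"grip":0},
  ],
)

```text
time_s: 4.93
position: [0.5535, 0.1109, 0.1326]
tcp_rot: [[-0.986, 0.167, -0.0], [0.167, 0.986, -0.0], [0.0, -0.001, -1.0]]
force: [1.9, -2.8, -10.6]
opening: 0.207
grasp_force: 30.0
```

move_arm(
  increments=[
    {"xyz":[0,0,0],"roll":0,"grip":0},
    {"xyz":[0,0,0],"roll":0,"grip":0},
  ],
)

```text
time_s: 5.1
position: [0.5535, 0.1109, 0.1314]
tcp_rot: [[-0.986, 0.167, -0.0], [0.167, 0.986, -0.0], [0.0, -0.0, -1.0]]
force: [2.6, -3.3, -10.3]
opening: 0.21
grasp_force: 30.0
```

move_arm(
  increments=[
    {"xyz":[0,0,0],"roll":0.105,"grip":0},
    {"xyz":[0,0,0],"roll":0.105,"grip":0},
    {"xyz":[0,0,0],"roll":0.105,"grip":0},
    {"xyz":[0,0,0],"roll":0.105,"grip":0},
    {"xyz":[0,0,0],"roll":0.105,"grip":0},
  ],
)

```text
time_s: 5.52
position: [0.5536, 0.1112, 0.1311]
tcp_rot: [[-0.766, 0.643, -0.001], [0.643, 0.766, 0.0], [0.0, -0.0, -1.0]]
force: [2.3, -2.6, -11.0]
opening: 0.209
grasp_force: 30.0
```

move_arm(
  increments=[
    {"xyz":[0,0,0],"roll":0.105,"grip":0},
    {"xyz":[0,0,0],"roll":0.105,"grip":0},
    {"xyz":[0,0,0],"roll":0.105,"grip":0},
    {"xyz":[0,0,0],"roll":0.105,"grip":0},
    {"xyz":[0,0,0],"roll":0.105,"grip":0},
  ],
)

```text
time_s: 5.93
position: [0.5539, 0.1113, 0.1311]
tcp_rot: [[-0.341, 0.94, 0.0], [0.94, 0.341, 0.0], [0.0, 0.0, -1.0]]
force: [3.0, -2.0, -11.0]
opening: 0.208
grasp_force: 30.0
```

move_arm(
  increments=[
    {"xyz":[0,0,0],"roll":0,"grip":0},
    {"xyz":[0,0,0],"roll":0,"grip":0},
  ],
)

```text
time_s: 6.1
position: [0.5539, 0.1113, 0.1312]
tcp_rot: [[-0.348, 0.937, -0.0], [0.937, 0.348, 0.0], [0.0, 0.0, -1.0]]
force: [2.5, -2.1, -11.7]
opening: 0.206
grasp_force: 30.0
```

move_arm(
  increments=[
    {"xyz":[0,0,4],"roll":0,"grip":0},
    {"xyz":[0,0,4],"roll":0,"grip":0},
    {"xyz":[0,0,3],"roll":0,"grip":0},
    {"xyz":[0,0,0],"roll":0,"grip":0},
    {"xyz":[0,0,0],"roll":0,"grip":0},
  ],
)

```text
time_s: 6.52
position: [0.554, 0.1112, 0.1207]
tcp_rot: [[-0.346, 0.938, 0.0], [0.938, 0.346, 0.0], [-0.0, 0.0, -1.0]]
force: [2.0, -1.1, -8.3]
opening: 0.21
grasp_force: 30.0
```

move_arm(
  increments=[
    {"xyz":[0,0,1],"roll":0,"grip":0},
    {"xyz":[0,0,0.5],"roll":0,"grip":0},
    {"xyz":[0,0,0],"roll":0,"grip":0},
  ],
)

```text
time_s: 6.77
position: [0.5541, 0.1112, 0.1203]
tcp_rot: [[-0.346, 0.938, 0.001], [0.938, 0.346, -0.0], [-0.0, 0.001, -1.0]]
force: [-0.7, -2.3, 3.1]
opening: 0.209
grasp_force: 30.0
```

The pin is seated in the notch (lift about 19.7 mm, force reversed). Release.

move_arm(
  increments=[
    {"xyz":[0,0,0],"roll":0,"grip":60},
    {"xyz":[0,0,0],"roll":0,"grip":60},
    {"xyz":[0,0,0],"roll":0,"grip":60},
    {"xyz":[0,0,0],"roll":0,"grip":60},
    {"xyz":[0,0,0],"roll":0,"grip":60},
  ],
)

```text
time_s: 7.18
position: [0.5536, 0.1113, 0.1189]
tcp_rot: [[-0.346, 0.938, -0.0], [0.938, 0.346, 0.0], [0.0, -0.0, -1.0]]
force: [-0.0, -0.2, -0.0]
opening: 0.505
grasp_force: 0.0
```

move_arm(
  increments=[
    {"xyz":[0,0,-15],"roll":0,"grip":60},
    {"xyz":[0,0,-25],"roll":0,"grip":60},
    {"xyz":[0,0,-25],"roll":0,"grip":60},
    {"xyz":[0,0,0],"roll":-0.12,"grip":60},
    {"xyz":[0,0,0],"roll":-0.12,"grip":60},
  ],
)

```text
time_s: 7.6
position: [0.5551, 0.1113, 0.1859]
tcp_rot: [[-0.564, 0.826, 0.004], [0.826, 0.564, 0.0], [-0.002, 0.004, -1.0]]
force: [-0.1, 0.1, -0.2]
opening: 0.601
grasp_force: 0.0
```

Run:
```python
from h import *
s=bot.read_state();print(s['position'],s['opening'],s['time_s'],np.round(s['tcp_rot'],3).tolist())
P,C,im=wcloud()
red=(C[:,0]>110)&(C[:,1]<80)&(C[:,2]<80)&(P[:,2]>.10)&(P[:,2]<.16)&(abs(P[:,0]-.553)<.06)&(abs(P[:,1]-.11)<.06)
r=P[red]; print(len(r),cv2.minAreaRect((r[:,:2]*1000).astype(np.float32)),np.median(r,0))
cv2.imwrite('pics/w3.png',cv2.cvtColor(im,cv2.COLOR_RGB2BGR))
```

```text
[0.55505222 0.1113385  0.1858858 ] 0.6013968805939024 7.6 [[-0.564, 0.826, 0.004], [0.826, 0.564, 0.0], [-0.002, 0.004, -1.0]]
1574 ((553.7426147460938, 112.19368743896484), (16.015735626220703, 69.20387268066406), 20.677392959594727) [0.55141411 0.11780958 0.14670677]
```

View pics/w3.png

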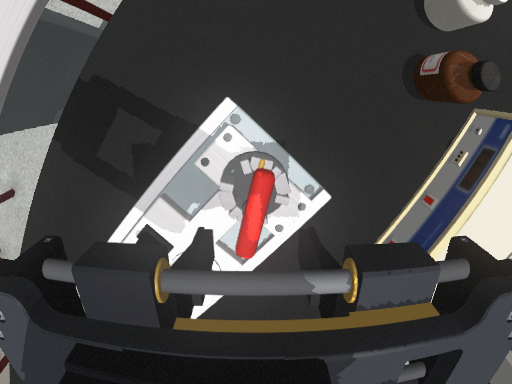

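The pin is parked: bar top 146.7 mm gives a lift of about 19.7 mm, and the bar has turned about 60° (px (262,170)–(245,255)). Next, the black fin at about (0.497, -0.021).

move_arm(
  increments=[
    {"xyz":[0,0,0],"roll":-0.116,"grip":60},
    {"xyz":[0,0,0],"roll":-0.116,"grip":60},
    {"xyz":[0,0,0],"roll":-0.116,"grip":60},
    {"xyz":[0,0,0],"roll":-0.116,"grip":60},
    {"xyz":[0,0,0],"roll":-0.116,"grip":60},
  ],
)

```text
time_s: 8.07
position: [0.5534, 0.1113, 0.1835]
tcp_rot: [[-0.923, 0.385, -0.001], [0.385, 0.923, 0.0], [0.001, -0.0, -1.0]]
force: [-0.2, -0.2, 0.0]
opening: 0.599
grasp_force: 0.0
```

move_arm(
  increments=[
    {"xyz":[0,0,0],"roll":-0.116,"grip":60},
    {"xyz":[0,0,0],"roll":-0.116,"grip":60},
    {"xyz":[9,-35,0],"roll":0,"grip":60},
    {"xyz":[9,-35,0],"roll":0,"grip":60},
    {"xyz":[9,-35,0],"roll":0,"grip":60},
  ],
)

```text
time_s: 8.48
position: [0.509, 0.0117, 0.1836]
tcp_rot: [[-0.986, 0.165, -0.001], [0.165, 0.986, 0.0], [0.001, 0.0, -1.0]]
force: [0.7, -0.0, 0.1]
opening: 0.601
grasp_force: 0.0
```

move_arm(
  increments=[
    {"xyz":[9,-34,0],"roll":0,"grip":60},
    {"xyz":[0,0,15],"roll":0,"grip":60},
    {"xyz":[0,0,15],"roll":0,"grip":60},
    {"xyz":[0,0,0],"roll":0,"grip":60},
    {"xyz":[0,0,0],"roll":0,"grip":60},
  ],
)

```text
time_s: 8.9
position: [0.4946, -0.0199, 0.1534]
tcp_rot: [[-0.986, 0.167, -0.002], [0.167, 0.986, 0.001], [0.003, 0.0, -1.0]]
force: [0.4, -0.2, 0.1]
opening: 0.6
grasp_force: 0.0
```

Run:
```python
from h import *
s=bot.read_state();print(s['position'],s['opening'],s['time_s'],np.round(s['tcp_rot'],3).tolist())
P,C,im=wcloud()
blk=(C.max(1)<60)&(P[:,2]>.08)&(P[:,2]<.095)&(abs(P[:,0]-.496)<.035)&(abs(P[:,1]+.021)<.025)
print('fin',blk.sum(),P[blk].mean(0),cv2.minAreaRect((P[blk][:,:2]*1000).astype(np.float32)))
cv2.imwrite('pics/w4.png',cv2.cvtColor(im,cv2.COLOR_RGB2BGR))
```

```text
[ 0.49460748 -0.01992408  0.15338122] 0.5998084778005062 8.9 [[-0.986, 0.167, -0.002], [0.167, 0.986, 0.001], [0.003, 0.0, -1.0]]
fin 410 [ 0.49182703 -0.02068954  0.08679521] ((495.6649169921875, -21.370071411132812), (10.850302696228027, 32.97325897216797), 80.70158386230469)
```

View pics/w4.png

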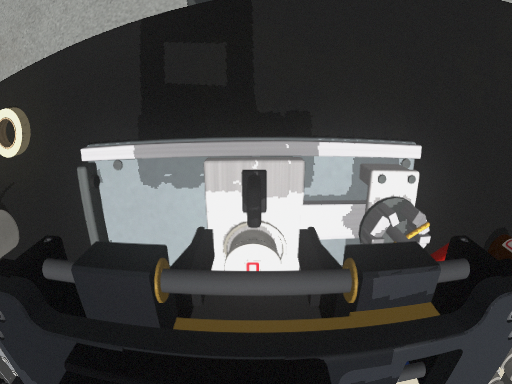

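The fin is at px (255,197), centred between the open fingers. The handle end at (435,255) is beyond the gripper's body. Descend and close gently.

move_arm(
  increments=[
    {"xyz":[0,-1,25],"roll":0,"grip":60},
    {"xyz":[0,0,30],"roll":0,"grip":60},
    {"xyz":[0,0,25],"roll":0,"grip":60},
    {"xyz":[0,0,10],"roll":0,"grip":60},
    {"xyz":[0,0,0],"roll":0,"grip":0},
  ],
)

```text
time_s: 9.37
position: [0.4943, -0.0203, 0.0626]
tcp_rot: [[-0.986, 0.165, -0.004], [0.165, 0.986, 0.001], [0.004, 0.0, -1.0]]
force: [-0.9, 0.4, -1.1]
opening: 0.573
grasp_force: 0.0
```

move_arm(
  increments=[
    {"xyz":[0,0,0],"roll":0,"grip":0},
    {"xyz":[0,0,0],"roll":0,"grip":0},
    {"xyz":[0,0,0],"roll":0,"grip":0},
    {"xyz":[0,0,0],"roll":0,"grip":0},
    {"xyz":[0,0,0],"roll":0,"grip":0},
  ],
)

```text
time_s: 9.78
position: [0.4958, -0.0211, 0.0651]
tcp_rot: [[-0.986, 0.165, 0.002], [0.165, 0.986, -0.001], [-0.002, -0.0, -1.0]]
force: [-0.1, -0.3, -0.1]
opening: 0.229
grasp_force: 0.0
```

move_arm(
  increments=[
    {"xyz":[0,0,0],"roll":0,"grip":0},
    {"xyz":[0,0,0],"roll":0,"grip":0},
  ],
)

```text
time_s: 9.95
position: [0.4955, -0.0212, 0.0646]
tcp_rot: [[-0.986, 0.165, 0.001], [0.165, 0.986, -0.0], [-0.001, -0.0, -1.0]]
force: [-0.9, 0.8, 4.0]
opening: 0.137
grasp_force: 30.0
```

move_arm(
  increments=[
    {"xyz":[0,-2,0],"roll":0,"grip":0},
    {"xyz":[0,-4,0],"roll":0,"grip":0},
    {"xyz":[0,-6,0],"roll":0,"grip":0},
    {"xyz":[0,-8,0],"roll":0,"grip":0},
    {"xyz":[0,-8,0],"roll":0,"grip":0},
  ],
)

```text
time_s: 10.37
position: [0.491, -0.0487, 0.0646]
tcp_rot: [[-0.986, 0.165, 0.001], [0.165, 0.986, 0.0], [-0.001, 0.0, -1.0]]
force: [0.7, 1.2, 5.5]
opening: 0.136
grasp_force: 30.0
```

move_arm(
  increments=[
    {"xyz":[0,-8,0],"roll":0,"grip":0},
    {"xyz":[0,-8,0],"roll":0,"grip":0},
    {"xyz":[0,-8,0],"roll":0,"grip":0},
    {"xyz":[0,-8,0],"roll":0,"grip":0},
    {"xyz":[0,-8,0],"roll":0,"grip":0},
  ],
)

```text
time_s: 10.78
position: [0.4845, -0.0885, 0.0646]
tcp_rot: [[-0.986, 0.165, 0.002], [0.165, 0.986, -0.0], [-0.002, 0.0, -1.0]]
force: [1.5, 1.6, 4.6]
opening: 0.134
grasp_force: 30.0
```

move_arm(
  increments=[
    {"xyz":[0,-8,0],"roll":0,"grip":0},
    {"xyz":[0,-8,0],"roll":0,"grip":0},
    {"xyz":[0,-8,0],"roll":0,"grip":0},
    {"xyz":[0,-8,0],"roll":0,"grip":0},
    {"xyz":[0,-6,0],"roll":0,"grip":0},
  ],
)

```text
time_s: 11.2
position: [0.4784, -0.1263, 0.0646]
tcp_rot: [[-0.986, 0.165, 0.002], [0.165, 0.986, -0.001], [-0.002, -0.0, -1.0]]
force: [1.2, 1.3, 5.5]
opening: 0.134
grasp_force: 30.0
```

Total so far is about 107 mm; finish gently against the stop.

move_arm(
  increments=[
    {"xyz":[0,-4,0],"roll":0,"grip":0},
    {"xyz":[0,-4,0],"roll":0,"grip":0},
    {"xyz":[0,-3,0],"roll":0,"grip":0},
    {"xyz":[0,-2,0],"roll":0,"grip":0},
    {"xyz":[0,0,0],"roll":0,"grip":0},
  ],
)

```text
time_s: 11.62
position: [0.4762, -0.1393, 0.0646]
tcp_rot: [[-0.986, 0.165, 0.002], [0.165, 0.986, -0.001], [-0.002, -0.001, -1.0]]
force: [0.3, -1.2, 5.2]
opening: 0.138
grasp_force: 30.0
```

move_arm(
  increments=[
    {"xyz":[0,0,0],"roll":0,"grip":0},
  ],
)

```text
time_s: 11.7
position: [0.4763, -0.1393, 0.0646]
tcp_rot: [[-0.986, 0.165, 0.002], [0.165, 0.986, -0.001], [-0.002, -0.001, -1.0]]
force: [0.2, -0.9, 5.7]
opening: 0.134
grasp_force: 30.0
```

move_arm(
  increments=[
    {"xyz":[0,-1,0],"roll":0,"grip":0},
    {"xyz":[0,-1,0],"roll":0,"grip":0},
    {"xyz":[0,0,0],"roll":0,"grip":0},
    {"xyz":[0,0,0],"roll":0,"grip":0},
  ],
)

```text
time_s: 12.03
position: [0.4761, -0.1402, 0.0646]
tcp_rot: [[-0.986, 0.165, 0.002], [0.165, 0.986, -0.0], [-0.002, 0.0, -1.0]]
force: [1.1, 3.1, 5.5]
opening: 0.131
grasp_force: 30.0
```

At the stop. Release and retreat upward.

move_arm(
  increments=[
    {"xyz":[0,0.5,0],"roll":0,"grip":50},
    {"xyz":[0,0,0],"roll":0,"grip":50},
    {"xyz":[0,0,0],"roll":0,"grip":50},
    {"xyz":[0,0,0],"roll":0,"grip":50},
    {"xyz":[0,0,0],"roll":0,"grip":50},
  ],
)

```text
time_s: 12.45
position: [0.475, -0.1399, 0.0638]
tcp_rot: [[-0.986, 0.165, -0.001], [0.165, 0.986, 0.0], [0.001, 0.0, -1.0]]
force: [-0.5, 0.4, -0.1]
opening: 0.428
grasp_force: 0.0
```

move_arm(
  increments=[
    {"xyz":[0,0,-15],"roll":0,"grip":50},
    {"xyz":[0,0,-30],"roll":0,"grip":50},
    {"xyz":[0,0,-30],"roll":0,"grip":50},
    {"xyz":[0,0,-30],"roll":0,"grip":50},
    {"xyz":[0,0,-30],"roll":0,"grip":50},
  ],
)

```text
time_s: 12.87
position: [0.4747, -0.1396, 0.2001]
tcp_rot: [[-0.986, 0.165, -0.001], [0.165, 0.986, 0.001], [0.001, 0.0, -1.0]]
force: [0.6, 0.2, 0.2]
opening: 0.5
grasp_force: 0.0
```

move_arm(
  increments=[
    {"xyz":[20,0,0],"roll":0,"grip":50},
    {"xyz":[20,0,0],"roll":0,"grip":50},
    {"xyz":[0,0,0],"roll":0,"grip":50},
    {"xyz":[0,0,0],"roll":0,"grip":50},
  ],
)

```text
time_s: 13.2
position: [0.435, -0.1329, 0.1991]
tcp_rot: [[-0.986, 0.166, -0.0], [0.166, 0.986, 0.0], [0.0, 0.0, -1.0]]
force: [-0.2, -0.1, -0.1]
opening: 0.496
grasp_force: 0.0
```

Run:
```python
from h import *
s=bot.read_state();print(s['position'],s['force'],s['time_s'])
P,C,im=wcloud()
blk=(C.max(1)<60)&(P[:,2]>.08)&(P[:,2]<.095)&(abs(P[:,0]-.477)<.03)&(abs(P[:,1]+.14)<.03)
print('fin',blk.sum(),cv2.minAreaRect((P[blk][:,:2]*1000).astype(np.float32))[0])
sc,_,i2=cloud('side')
o=np.hstack([im,i2[130:290,180:393].repeat(1,0)] if 0 else [im,cv2.resize(i2[150:300,190:340],(384,384))])
cv2.imwrite('pics/w5.png',cv2.cvtColor(cv2.resize(o,(798,342)),cv2.COLOR_RGB2BGR))
```

```text
[ 0.4349655  -0.13292586  0.19910441] [-0.2481916  -0.11796977 -0.08109763] 13.2
fin 106 (477.01904296875, -140.0428009033203)
```

View pics/w5.png

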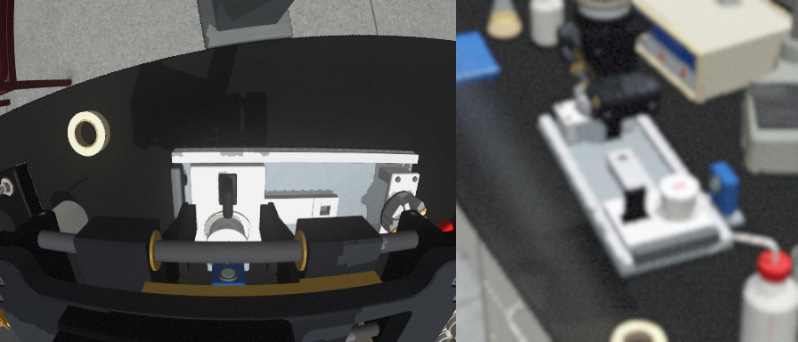

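The carriage is against the end stop, with the fin at left px (228,195). The can stands in its seat at right px (678,195), the handle is still turned at left px (443,228), and the arm is clear. Handing in.

```bash
python3 -c "
from rig import bot
print(bot.hand_in())"
```

```text
the job is handed in; nothing more can be done
None
```

The job is handed in: the pin is parked at about -60° (lift about 20 mm), the carriage is at the end stop after about 120 mm of travel, the can is upright in its seat and the arm is clear; `hand_in` returned no verdict.

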